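# Open the glue pressure pot

## Task

Take the pressure cap off the glue pot: turn it anticlockwise by its wing until it meets its first stop, press it down there against its spring, and turn it past the stop to release it, without forcing it. Then lift the cap off and set it down gently on its stem, wing up, on the middle of the dark square panel block. Leave the other things on the bench alone.

Things in the scene. Friction and masses are not known exactly. Their poses are not given: they have to be found in the camera images.
- pot: Round steel glue pressure pot, 160 mm across, bolted to the bench, with an upright neck 86 mm wide whose rim is 175 mm high; a small gauge (up to 156 mm high) stands beside the neck at +x, an outlet cock low at -x. Origin: centre of its underside, z up along the neck's axis.
- pot_neck (a point): Centre of the neck's rim, 175 mm above the pot's underside. Hidden under the cap, a bayonet ring in the neck holds the cap's two lugs and a spring pushes the cap up. The ring's angle differs a little each time and cannot be seen. At the start the cap locks there: it must be turned anticlockwise (seen from above) 0.05 to 0.65 rad, against friction under 0.4 N m, to its first stop.
- cap: Loose aluminium pressure cap, 0.28 to 0.46 kg, its origin (centre of the stem's underside) 11 mm below the rim while locked; z up. Above the origin: stem 48 mm across, 0 to 20 mm, with two lugs at its foot (a bar 72 x 10 x 6 mm along x); disc 96 mm across, top at 30 mm, its skirt hanging to 8 mm; on it a wing: a straight bar 68 mm along x, 14 mm thick along y, from 30 to 66 mm.
- cap_wing (a point): Mid-wing on the cap's axis, 50 mm above the cap's origin, axes as the cap's; grip here across y. Turn with no more than about 1 N m on a stop, and press with no more than about 20 N beyond the spring: more damages the cap.
- cap_lugs (a point): At the cap's origin, between the lugs. Away from the first stop a ledge lets the cap down only 1.5 mm; within 0.03 rad of the stop it goes down against the spring (8 N, then 1 N more per mm). From 5.5 mm down the lugs pass under the stop; at 9 mm the disc meets the rim. Held down, turn on: free from 0.7 rad past the stop, solid end stop at 0.92 rad; then lift straight out.
- panel: Dark square panel block (two offcuts one on the other), 160 mm by 160 mm by 36 mm, fixed flat on the bench. Origin: centre of its underside, so its top is 36 mm higher; x and y along its sides.
- glue_bottle: Bystander: white squeeze bottle, 56 mm across and 150 mm high, standing. Origin: centre of its underside.
- jar: Bystander: amber glass jar with a steel lid, 70 mm across and 110 mm high. Origin: centre of its underside.
- batten: Bystander: short wooden batten, 35 mm by 100 mm by 25 mm high, its length along its y axis. Origin: centre of its underside.
- sander: Bystander: cork sanding block with a wooden grip, 70 mm by 110 mm by 42 mm high. Origin: centre of its underside.

How it is judged:
On the way, in this order (a step that is already met when the one before it is completed fails the run):
1. the cap is pressed down into the neck past its first stop (z of cap in the frame of pot below 0.1592 m), for 0.2 s.
2. the cap is lifted clear of the neck (z of cap in the frame of pot above 0.19 m and angle between cap's own z axis and vertical below 0.3 rad), for 0.1 s.
At the end, for the whole second after the job is handed in: The cap stands on its stem on the panel block, wing up (tilt under 0.08 rad), its axis within 40 mm of the block's centre, its origin 33 to 39 mm above the block's underside, at rest and let go (horizontal distance between cap and panel below 0.04 m and z of cap in the frame of panel between 0.033 and 0.039 m and angle between cap's own z axis and vertical below 0.08 rad and linear speed of cap below 0.02 m/s); the robot touches nothing.
It fails at once if the cap is forced: the contact forces between cap and pot, spring included, pass 70 N in all (contact force between cap and pot above 70 N).
It fails at once if the cap is set down hard: more than 60 N on the panel block (contact force between cap and panel above 60 N).
It fails at once if the cap is dropped on the panel block: it moves faster than 0.4 m/s within 25 mm of its top (horizontal distance between cap and panel below 0.12 m and z of cap in the frame of panel below 0.061 m and linear speed of cap above 0.4 m/s).
It fails at once if a bystander is moved by more than 20 mm (distance of any of glue_bottle, jar, batten, sander from where it was at the start of the episode above 0.02 m).
It also fails if it takes over 67 s, if anything falls off the work surface, if the arm or the gripper's body presses on something with over 40 N, if the wrist force passes 120 N, or if a joint passes its speed limit or range.

## Robot

A 6-joint arm with a two-finger parallel gripper is mounted at the origin on the work surface. World frame = base frame: x ahead of the robot, y to its left, z up, the work surface at z = 0. Lengths are in m, angles in rad, forces in N, time in s.
With the tool pointing down it reaches from about 0.35 to 1 m from the base axis. Payload 7.1 kg.
Tool frame: the origin (TCP) lies between the finger pads; the fingertips stand 22 mm ahead of it and the grasp point (between the pads) lies 3 mm ahead of it; z points along the fingers, y is the line along which they close (so a half turn about z gives the same grasp; the last joint's range is limited). The gripper opens to 85 mm and grips with 20 to 120 N. Pads are 22 mm wide; open, the fingers measure 114 mm over their backs; the gripper's body (76 mm by 85 mm) begins 54 mm behind the grasp point. The pads swing forward as they close: fully open they stand 13 mm farther back than shut.
Start: joints at [-1.343, 0.423, 1.63, -0, 1.089, -0.019], TCP at [0.153, -0.606, 0.253] pointing down, gripper open.
Joint ranges: [-3, 3], [-0.9, 2.11], [0.09, 2.58], [-1.31, 4.45], [0.11, 2.69], [-2.54, 2.54]. Speed limits (rad/s): [2.39, 2.39, 3.01, 3.14, 3.14, 3.14].

## Interface

Orientations are given as a rotation vector (axis times angle).
In Python, from rig import manip gives the robot as it stands. Calls block until the motion is done:
- manip.move_to(position, orientation): joint-space move of the TCP to a pose.
- manip.servo_line(position, orientation=None, rate=0.15): straight line of the TCP; orientation=None keeps the orientation; rate is the mean speed in m/s.
- manip.set_joints(angles): joint-space move.
- manip.command_gripper(opening, f_grip=None): finger opening in m; f_grip is the grip in N (None keeps the last); returns when the fingers have stopped.
- manip.hold(seconds).
- manip.solve_ik(position, orientation): joint angles nearest the present ones, or None.
- manip.camera(name): name is "scene" or "top" or "wrist"; returns a dict with "image" (480x640x3 uint8, red, green, blue), "fx", "fy", "cx", "cy" (pixels), "cam_to_world" (4x4, takes a point from camera to world coordinates); the wrist camera has in their place "mount" (4x4, takes a point from camera to tool coordinates, whose origin is the TCP and whose axes are the flange's). Camera axes: x right, y down, z forward; pixel columns grow to the right and rows downward; lengths in m; the calibration is good to about 2 mm. A picture is of the moment at which its call begins: read the wrist's pose just before it. There is no depth.
A pose or a line that the arm cannot do raises manip.IKError and nothing moves.
- manip.sign_off(): hands the job in; it is judged then, once.
Readings, each from a call of its own:
- manip.get_time(): time.
- manip.get_joint_positions(): joint angles.
- manip.get_joint_vel(): joint speeds.
- manip.get_tau(): joint torques, N m.
- manip.get_position(): TCP position.
- manip.get_ee_rot(): TCP orientation.
- manip.get_contact_force(): force on the tool from outside, world axes, zero at the start.
- manip.get_torque(): the same for the moment, N m.
- manip.get_width(): finger opening in m.
- manip.get_grip_force(): force on a finger pad.
Only numpy, scipy, OpenCV 4.12 (cv2) and the standard library are available. Lean on these libraries where they do the work, as an engineer would, in place of code of your own. Each camera call takes 0.05 s, during which the arm holds its last target. There are 200 camera calls.

## Working session

There is one attempt and no reset: what is moved stays moved. The work goes in short steps, each a Python script; the robot and the scene stay as the last script left them, time stands still between calls to the robot, and variables do not carry over. Pictures are saved under pics/ and viewed, at most 10 in all, crops included, and the job is handed in when it is done.

```bash
ls; mkdir -p pics
python3 - <<'E'
from rig import manip
import cv2
for n in ["top","scene"]:
    c=manip.camera(n); cv2.imwrite(f"pics/{n}0.png",c["image"][:,:,::-1]); print(n,c["fx"],c["fy"],c["cx"],c["cy"],c["cam_to_world"].round(4).tolist() if hasattr(c["cam_to_world"],'round') else c["cam_to_world"])
print(manip.get_position(),manip.get_ee_rot(),manip.get_time(),manip.get_contact_force(),manip.get_torque())
E
```

```text
pics
rig.py
top 463.846894089452 463.846894089452 320.9080555035418 236.71427286203976 [[-0.1612, -0.9662, 0.2012, 0.4386], [-0.9869, 0.1583, -0.0305, 0.0024], [-0.0024, -0.2034, -0.9791, 1.0422], [0.0, 0.0, 0.0, 1.0]]
scene 504.7593946462663 504.7593946462663 318.6056758291913 228.7226799241417 [[-0.8614, 0.2669, -0.4322, 1.0656], [0.5079, 0.4598, -0.7284, 0.721], [0.0043, -0.847, -0.5316, 0.6971], [0.0, 0.0, 0.0, 1.0]]
[ 0.15261929 -0.60559836  0.25259932] [-3.11628801e+00 -3.86519115e-01  2.35093976e-04] 0.1 [ 0.27110557 -0.01950106  0.01686352] [-0.01056312 -0.00398695  0.04154953]
```

View pics/top0.png

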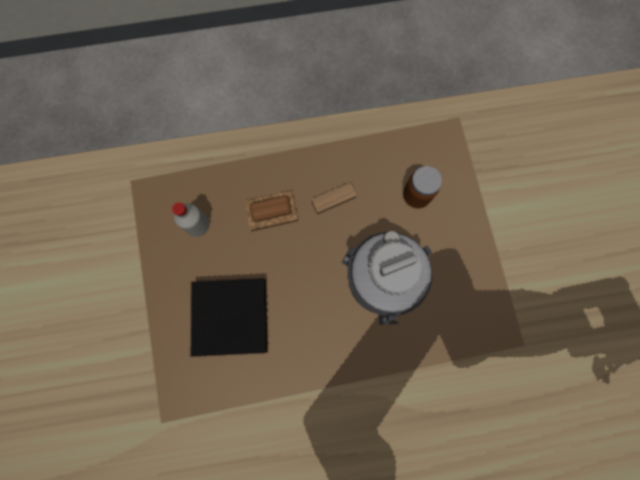

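View pics/scene0.png

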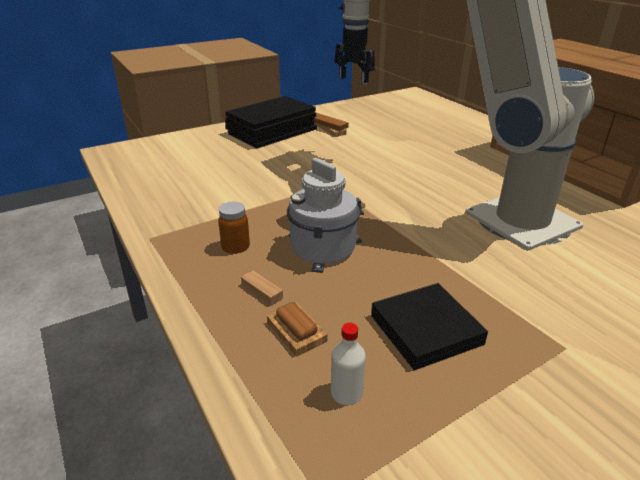

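The top view shows the cap near (397,266), with its wing running from (383,272) to (415,262). The panel's corners are about (191,280), (267,278), (267,354) and (191,355). The bystanders are all clear of both. I'll get rough positions next, then look with the wrist camera from above the pot.

```bash
cat > h.py <<'E'
from rig import manip
import numpy as np, cv2
from scipy.spatial.transform import Rotation as R
def down(yaw): # tool z down; tool y axis (closing) at world angle yaw
    y=np.array([np.cos(yaw),np.sin(yaw),0]); z=np.array([0,0,-1.]); x=np.cross(y,z)
    return R.from_matrix(np.c_[x,y,z]).as_rotvec()
def pix2w(c,T,u,v,z):
    d=T[:3,:3]@np.array([(u-c["cx"])/c["fx"],(v-c["cy"])/c["fy"],1]); o=T[:3,3]
    return o+d*(z-o[2])/d[2]
def wristT(c,p,r):
    T=np.eye(4);T[:3,:3]=R.from_rotvec(r).as_matrix();T[:3,3]=p
    return T@np.array(c["mount"])
E
python3 - <<'E'
from h import *
c=manip.camera("top");T=np.array(c["cam_to_world"])
q=[pix2w(c,T,*p,.036) for p in [(191.5,280),(267,278),(267,354),(191.5,355)]]
print("panel",np.mean(q,0).round(4),[np.linalg.norm(q[i]-q[i-1]).round(4) for i in range(4)],[x.round(3).tolist() for x in q])
w=[pix2w(c,T,*p,.23) for p in [(383,272.5),(415,261.5)]]
print("wing",np.array(w).round(4),np.linalg.norm(w[0]-w[1]))
m=np.mean(w,0); wy=np.arctan2(*(w[1]-w[0])[1::-1]); print(m,wy)
wc=manip.camera("wrist"); print(np.array(wc["mount"]).round(4).tolist(),wc["fx"],wc["cx"],wc["cy"])
im=c["image"][:,:,::-1]
cv2.imwrite("pics/topc.png",np.hstack([cv2.resize(im[225:325,340:440],(400,400),interpolation=cv2.INTER_CUBIC),cv2.resize(im[267:367,179:279],(400,400),interpolation=cv2.INTER_CUBIC)]))
for k in (0,1):
  for s in (1,-1):
    for dy in (0,np.pi): 
      yaw=wy+np.pi/2+dy
      print(dy,manip.solve_ik([m[0],m[1],.42],down(yaw)))
  break
E
```

```text
panel [0.5057 0.1926 0.036 ] [np.float64(0.1585), np.float64(0.1642), np.float64(0.1605), np.float64(0.159)] [[0.596, 0.264, 0.036], [0.574, 0.102, 0.036], [0.415, 0.124, 0.036], [0.438, 0.281, 0.036]]
wing [[ 0.5243 -0.1204  0.23  ]
 [ 0.5344 -0.1799  0.23  ]] 0.060337142048970796
[ 0.52933485 -0.15015291  0.23      ] -1.403049970600759
[[-0.0002, -0.9448, -0.3277, 0.0854], [1.0, -0.0004, 0.0005, -0.0003], [-0.0006, -0.3277, 0.9448, -0.1199], [0.0, 0.0, 0.0, 1.0]] 373.21318072725467 318.02202816965325 236.58621005480944
0 [-2.98031932e-01  1.59039997e-01  1.60546503e+00 -4.44089210e-16
  1.37708763e+00 -4.65778288e-01]
3.141592653589793 None
0 [-2.98031932e-01  1.59039997e-01  1.60546503e+00 -4.44089210e-16
  1.37708763e+00 -4.65778288e-01]
3.141592653589793 None
```

View pics/topc.png

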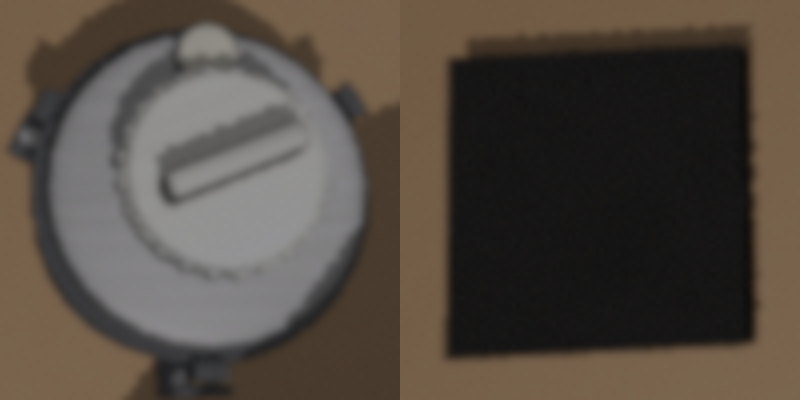

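Crop: wing top runs from about crop (168,185) to (306,137), and the panel's corners agree with my values. Both measurements are plausible (sides 0.16, wing roughly 0.06–0.068). Next, the wrist view.

Run:
```python
from h import *
manip.move_to([.529,-.150,.38],down(.168)); manip.hold(.2)
p,r=manip.get_position(),manip.get_ee_rot()
c=manip.camera("wrist"); im=c["image"][:,:,::-1]
np.savez("w1.npz",p=p,r=r,T=wristT(c,p,r))
print(manip.get_time(),p,wristT(c,p,r).round(3))
T=np.linalg.inv(wristT(c,p,r)); x=T@[.529,-.150,.23,1]; u,v=c["fx"]*x[0]/x[2]+c["cx"],c["fy"]*x[1]/x[2]+c["cy"]; print(u,v)
cv2.imwrite("pics/w1.png",im)
a,b=int(max(0,min(440,u-100))),int(max(0,min(330,v-75))); print("crop",a,b)
cv2.imwrite("pics/w1c.png",cv2.resize(im[b:b+150,a:a+200],(800,600),interpolation=cv2.INTER_CUBIC))
```

```text
2.6167 [ 0.52884388 -0.15060702  0.37982188] [[ 0.986  0.156  0.055  0.515]
 [ 0.166 -0.931 -0.324 -0.066]
 [ 0.001  0.329 -0.944  0.5  ]
 [ 0.     0.     0.     1.   ]]
317.4055455535504 224.9016884828799
crop 217 149
```

View pics/w1c.png

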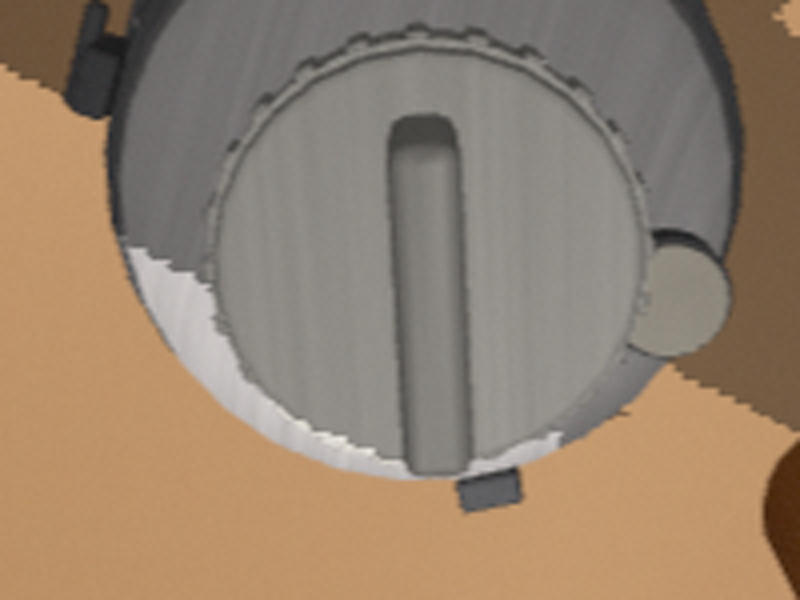

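The wrist crop shows the wing's top centreline from (422,130) to (437,470). The disc edge passes through about (215,255), (262,112), (430,48), (600,118) and (645,250), and the gauge is at (685,300). I'll back-project these and check the sizes.

Run:
```python
from h import *
from scipy.optimize import least_squares
c=manip.camera("wrist"); T=np.load("w1.npz")["T"]
f=lambda x,y,z: pix2w(c,T,217+x/4,149+y/4,z)
P=np.array([f(*p,.194) for p in [(217,240),(225,330),(270,112),(345,65),(430,48),(520,68),(595,118),(640,200),(645,260),(250,380)]])
s=least_squares(lambda q:np.hypot(P[:,0]-q[0],P[:,1]-q[1])-q[2],[.53,-.15,.048]); print("disc",s.x.round(4),s.fun.round(4))
a,b=f(422,115,.23),f(437,475,.23); print("wing ends top",a,b,np.linalg.norm(a-b)); a2=f(437,475,.194);print("if bottom",a2)
print("wing mid",(a+b)/2, "yaw",np.arctan2(*(b-a)[1::-1]))
print("width",np.linalg.norm(f(391,200,.23)-f(461,200,.23)),np.linalg.norm(f(400,400,.23)-f(468,400,.23)))
# line offset of disc centre from wing line
d=(b-a)[:2]/np.linalg.norm((b-a)[:2]); e=s.x[:2]-a[:2]; print("lat off",d[0]*e[1]-d[1]*e[0],"along",e@d)
```

```text
disc [ 0.5354 -0.1522  0.0462] [-0.0008  0.      0.0006 -0.     -0.     -0.0003  0.0004  0.0002 -0.0004
  0.0004]
wing ends top [ 0.52672058 -0.11403838  0.23      ] [ 0.54172782 -0.18375001  0.23      ] 0.07130868745134328
if bottom [ 0.54526917 -0.19939997  0.194     ]
wing mid [ 0.5342242  -0.14889419  0.23      ] yaw -1.3587564231247098
width 0.012942311093874868 0.01316665420906268
lat off 0.00040638197795132315 along 0.03913490022851218
```

Top of the image turns out to be the near end, so the dark patch is the near end face and the wing's top edge starts at about y=150. That puts its mid at (0.535,-0.152), which agrees with the disc centre (0.5354,-0.1522). I'll take one more view from the opposite side to cancel calibration bias.

Run:
```python
from h import *
manip.move_to([.535,-.152,.38],down(.21-2.6)); manip.hold(.2)
p,r=manip.get_position(),manip.get_ee_rot()
c=manip.camera("wrist"); im=c["image"][:,:,::-1]
np.savez("w2.npz",p=p,r=r,T=wristT(c,p,r)); print(manip.get_time(),manip.get_joint_positions())
cv2.imwrite("pics/w2c.png",cv2.resize(im[149:299,217:417],(800,600),interpolation=cv2.INTER_CUBIC))
```

```text
5.1 [-2.98223495e-01  1.96815251e-01  1.64751255e+00  1.29370795e-05
  1.29723296e+00  2.09164049e+00]
```

View pics/w2c.png

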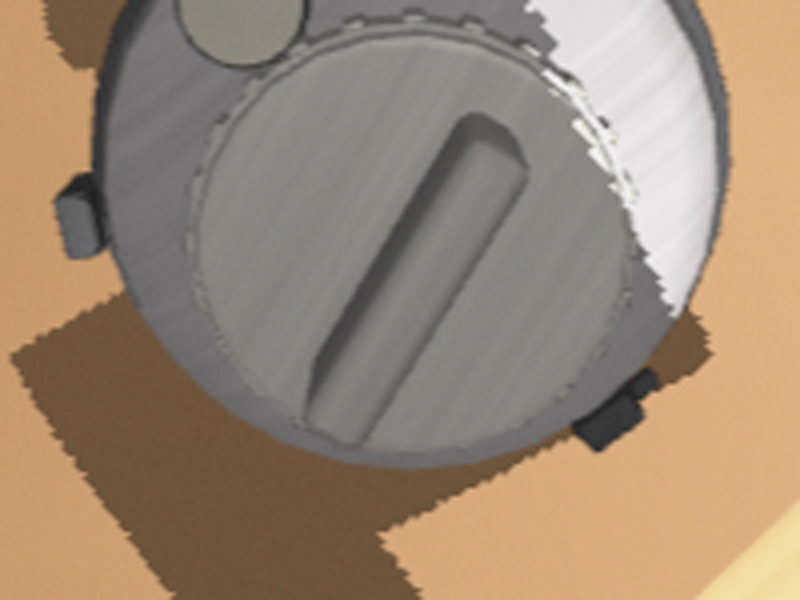

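The second view has the disc edge through about (198,250), (240,125), (415,37), (545,75) and (628,205). The wing's top face has corners at about (473,137), (522,170), (360,440) and (310,418).

Run:
```python
from h import *
from scipy.optimize import least_squares
c=manip.camera("wrist"); T=np.load("w2.npz")["T"]
f=lambda x,y,z: pix2w(c,T,217+x/4,149+y/4,z)
P=np.array([f(*p,.194) for p in [(200,200),(198,260),(240,125),(320,58),(415,37),(490,50),(545,75),(595,135),(628,205),(630,270),(215,330),(590,370)]])
s=least_squares(lambda q:np.hypot(P[:,0]-q[0],P[:,1]-q[1])-q[2],[.53,-.15,.048]); print("disc",s.x.round(4),s.fun.round(4))
Q=[f(*p,.23) for p in [(473,137),(522,170),(360,440),(310,418)]]
a,b=(Q[0]+Q[1])/2,(Q[2]+Q[3])/2
print("wing",(a+b)/2,np.linalg.norm(a-b),"yaw",np.arctan2(*(b-a)[1::-1]),np.linalg.norm(Q[0]-Q[1]))
```

```text
disc [ 0.5338 -0.1528  0.0461] [ 0.0005 -0.0001 -0.0004 -0.     -0.     -0.      0.0006 -0.0006  0.0001
 -0.     -0.0001  0.    ]
wing [ 0.53567753 -0.15429467  0.23      ] 0.06236085246594068 yaw 1.8100822407899568 0.010954475936736704
```

The two views agree to within about 1.5 mm: centre (0.5347,-0.1526), wing yaw about 1.79. Now I'll grasp and turn in small steps, watching the torque.

```bash
cat >> h.py <<'E'
def st(): return np.r_[manip.get_contact_force(),manip.get_torque()].round(2)
def turn(dq,n):
    q=np.array(manip.get_joint_positions())
E
python3 - <<'E'
from h import *
manip.command_gripper(.05)
manip.move_to([.5347,-.1526,.29],down(.22)); 
manip.servo_line([.5347,-.1526,.220],rate=.08); manip.hold(.3)
b=st(); print(manip.get_time(),b,manip.get_position())
manip.command_gripper(0,30); manip.hold(.3)
print("grip",manip.get_width(),manip.get_grip_force(),st()-b,manip.get_position())
if .010<manip.get_width()<.018 and abs(st()-b)[:3].max()<15:
    manip.command_gripper(0,70); manip.hold(.2); print("grip70",manip.get_width(),st()-b)
    q=np.array(manip.get_joint_positions())
    for i in range(4):
        q[5]-=.015; manip.set_joints(q); s=st()-b
        print(i,manip.get_time(),(manip.get_joint_positions()[5]-q[5]).round(4),s)
        if abs(s[5])>.5 or abs(s[:3]).max()>25: break
np.savez("b.npz",b=b)
print(manip.get_joint_positions())
E
```

```text
9.1417 [-0.25 -0.2  -0.94  0.03  0.04 -0.02] [ 0.53485309 -0.15265827  0.22036799]
grip 0.013447075208452711 34.35125291347504 [-1.95  0.32  5.06 -0.01  0.22  0.01] [ 0.53465016 -0.15261459  0.22011298]
grip70 0.012863342419698002 [-1.5  -0.09  5.59 -0.04  0.25  0.06]
0 10.5167 -0.0002 [-1.19  0.18  4.89 -0.11  0.17  0.08]
1 10.7667 -0.0002 [-1.02 -0.59  3.88 -0.14  0.06  0.04]
2 11.0167 -0.0002 [-0.71 -0.6   4.7  -0.2  -0.07  0.1 ]
3 11.2667 -0.0002 [ 0.35 -1.33  4.79 -0.19 -0.16  0.05]
[-2.99426166e-01  3.65027455e-01  1.81002985e+00 -6.11328423e-05
  9.65987605e-01 -5.79559017e-01]
```

Run:
```python
from h import *
b=np.load("b.npz")["b"]
q=np.array(manip.get_joint_positions()); 
for i in range(45):
    q[5]-=.015; manip.set_joints(q); s=st()-b
    if i%6==0 or abs(s[5])>.25: print(i,round(manip.get_time(),2),q[5].round(3),s)
    if abs(s[5])>.5 or abs(s[:3]).max()>25: break
```

```text
0 11.52 -0.595 [-0.86 -0.18  4.86 -0.16 -0.11  0.06]
6 13.02 -0.685 [ 1.5  -0.52  5.06 -0.01 -0.25 -0.03]
12 14.52 -0.775 [-2.45 -2.76  5.7  -0.64  0.36 -0.37]
13 14.77 -0.79 [-2.05 -2.65  6.19 -0.65  0.42 -0.96]
```

Clear stop at q6 ≈ -0.775, where the torque rises to 0.96 N m. I'll back off slightly and press.

Run:
```python
from h import *
b=np.load("b.npz")["b"]
q=np.array(manip.get_joint_positions()); q[5]=-.773; manip.set_joints(q); print("back",st()-b)
p=np.array(manip.get_position()); z0=p[2]; r=manip.get_ee_rot()
for i in range(15):
    p[2]-=.0005; manip.servo_line(p,r,rate=.01); s=st()-b
    print(round(manip.get_time(),2),round((z0-manip.get_position()[2])*1e3,2),s)
    if s[2]>26 or abs(s[5])>.9: break
print(z0,manip.get_width())
```

```text
back [-1.57 -2.23  6.48 -0.45  0.18 -0.29]
15.27 0.19 [-1.66 -1.24  8.6  -0.34  0.32 -0.28]
15.52 0.52 [-2.55 -0.81  9.02 -0.34  0.41 -0.28]
15.77 0.96 [-2.73 -1.47 10.29 -0.31  0.47 -0.26]
16.02 1.43 [-3.43 -2.16  9.55 -0.36  0.49 -0.3 ]
16.27 1.91 [-3.84 -0.86 10.72 -0.28  0.48 -0.21]
16.52 2.41 [-2.28 -1.01  9.65 -0.29  0.51 -0.21]
16.77 2.91 [-3.62 -1.97 10.51 -0.25  0.49 -0.22]
17.02 3.39 [-3.52 -1.1  10.47 -0.32  0.48 -0.2 ]
17.27 3.91 [-3.32 -1.31 10.34 -0.34  0.45 -0.14]
17.52 4.44 [-2.12 -1.51 10.23 -0.23  0.44 -0.14]
17.77 5.0 [-2.75 -1.79  9.56 -0.3   0.46 -0.04]
18.02 5.47 [-2.54 -0.92  9.41 -0.3   0.43  0.02]
18.27 5.89 [-2.64 -0.79 10.3  -0.31  0.43 -0.02]
18.52 6.37 [-3.47 -0.98 11.36 -0.28  0.52 -0.05]
18.77 6.82 [-3.55 -1.28 11.77 -0.21  0.52 -0.08]
0.22005805812810053 0.012717291956118067
```

Run:
```python
from h import *
b=np.load("b.npz")["b"]
p=np.array(manip.get_position()); p[2]-=.0005; manip.servo_line(p,manip.get_ee_rot(),rate=.01); manip.hold(.2)
print(round(manip.get_time(),2),manip.get_position(),st()-b)
q=np.array(manip.get_joint_positions()); 
for i in range(8):
    q[5]-=.012; manip.set_joints(q); s=st()-b
    print(i,round(manip.get_time(),2),q[5].round(3),s)
    if abs(s[5])>.7 or abs(s[:3]).max()>28: break
```

```text
19.22 [ 0.53459333 -0.15301745  0.21339693] [-3.07 -2.16 11.36 -0.25  0.54 -0.02]
0 19.47 -0.787 [-2.42 -0.39 10.76 -0.18  0.44  0.02]
1 19.72 -0.799 [-2.070e+00 -5.800e-01  1.002e+01 -1.400e-01  4.200e-01 -1.000e-02]
2 19.97 -0.811 [-2.05 -0.69  9.9  -0.17  0.34  0.04]
3 20.22 -0.823 [-1.920e+00 -8.800e-01  1.055e+01 -1.000e-01  2.600e-01 -1.000e-02]
4 20.47 -0.835 [-0.33 -1.53  9.31 -0.09  0.24  0.06]
5 20.72 -0.847 [-1.07 -0.22  9.91 -0.07  0.24  0.05]
6 20.97 -0.859 [-1.81e+00 -5.60e-01  1.02e+01 -1.00e-02  2.10e-01 -4.00e-02]
7 21.22 -0.871 [-1.51e+00 -9.70e-01  1.09e+01 -1.00e-02  1.90e-01 -2.00e-02]
```

Past the stop with almost no torque. I'll turn on to 0.81 rad past it, then lift in steps.

Run:
```python
from h import *
b=np.load("b.npz")["b"]
q=np.array(manip.get_joint_positions()); ok=True
while q[5]>-1.575:
    q[5]-=.03; manip.set_joints(q); s=st()-b
    if abs(s[5])>.6 or abs(s[:3]).max()>25: ok=False; break
print(round(manip.get_time(),2),q[5],s,ok)
if ok:
    p=np.array(manip.get_position()); r=manip.get_ee_rot()
    for i in range(12):
        p[2]+=.002; manip.servo_line(p,r,rate=.02); s=st()-b
        print(round(manip.get_time(),2),manip.get_position()[2].round(4),s)
        if abs(s[:3]).max()>18: break
```

```text
27.22 -1.5915586579113394 [-1.14 -0.76  9.53 -0.1   0.24  0.05] True
27.51 0.2173 [-2.23 -1.47  9.03 -0.26  0.43  0.  ]
27.76 0.219 [-0.38 -1.29  8.6  -0.28  0.28  0.04]
28.01 0.2209 [-1.72 -1.74  5.57 -0.23  0.14 -0.02]
28.26 0.2228 [ 0.56 -2.    2.87 -0.24  0.03  0.01]
28.51 0.2243 [-0.27  0.62 -2.48 -0.04 -0.02  0.03]
28.76 0.2267 [ 0.71  0.15 -1.71  0.02  0.    0.03]
29.01 0.229 [-0.67 -0.53 -3.06 -0.02  0.04 -0.07]
29.26 0.2311 [ 0.43 -1.39 -1.98  0.   -0.07 -0.04]
29.51 0.2331 [ 0.89  0.36 -2.81  0.    0.02  0.  ]
29.76 0.2351 [ 0.37  0.54 -2.64 -0.03 -0.08  0.  ]
30.01 0.2371 [ 0.54  0.32 -2.58 -0.02  0.    0.09]
30.26 0.2391 [ 0.41 -0.06 -2.63 -0.01 -0.01  0.04]
```

Released, and the cap's weight (about 2.7 N) is carried. Lift, transport and lower onto the panel until contact.

Run:
```python
from h import *
b=np.load("b.npz")["b"]
p=np.array(manip.get_position()); r=manip.get_ee_rot()
manip.servo_line([p[0],p[1],.32],r,rate=.1); manip.hold(.2); print(st()-b)
manip.servo_line([.506,.193,.32],r,rate=.15); manip.hold(.2)
manip.servo_line([.506,.193,.15],r,rate=.1); manip.servo_line([.506,.193,.104],r,rate=.05); manip.hold(.3)
s0=st(); print(round(manip.get_time(),2),s0-b,manip.get_position(),manip.get_width())
z=.104
while z>.084:
    z-=.001; manip.servo_line([.506,.193,z],r,rate=.01); s=st()-s0
    if s[2]>2: break
print(round(manip.get_time(),2),z,manip.get_position(),s)
c=manip.camera("scene"); im=c["image"][:,:,::-1]
cv2.imwrite("pics/s2.png",cv2.resize(im[200:400,330:530],(600,600),interpolation=cv2.INTER_CUBIC))
```

```text
[-0.02  0.59 -2.87 -0.02 -0.02  0.01]
37.3 [-0.65  0.43 -2.62 -0.05  0.    0.  ] [0.5061219  0.19304612 0.10422932] 0.013026612441638498
40.3 0.09199999999999998 [0.50619231 0.19303241 0.09232548] [-0.18 -1.26  5.72 -0.09  0.14  0.04]
```

View pics/s2.png

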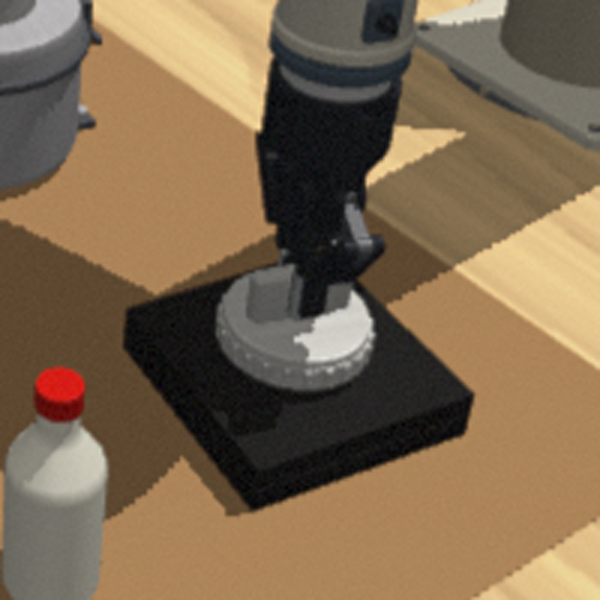

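The cap stands upright in the middle of the panel, disc around crop (295,330), with contact at the expected height (TCP 0.092). I'll let go, retreat and check.

Run:
```python
from h import *
manip.command_gripper(.03); manip.hold(.2); manip.command_gripper(.06)
manip.servo_line([.506,.193,.25],rate=.08); manip.hold(.4)
print(manip.get_time(),st())
ims=[manip.camera("top")["image"][230:380,150:300,::-1],manip.camera("scene")["image"][240:390,350:500,::-1]]
cv2.imwrite("pics/f.png",np.hstack([cv2.resize(i,(400,400),interpolation=cv2.INTER_CUBIC) for i in ims]))
```

```text
43.7833 [ 0.02  0.2  -0.23  0.06 -0.01 -0.03]
```

View pics/f.png

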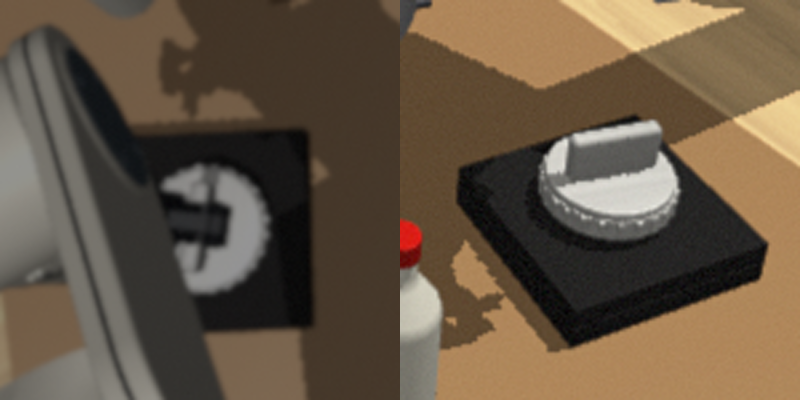

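The cap stands level, wing up, near the panel's centre (disc around crop (610,185)). The gripper is clear of it.

```bash
python3 -c "
from rig import manip
print(manip.sign_off())"
```

```text
the job is handed in; nothing more can be done
None
```

The cap came off the pot without forcing and stands on its stem, wing up, near the middle of the panel block with the gripper clear; I handed the job in at about 44 s of the 67 s allowed, and sign-off returned no verdict.

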